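# Slide the copper backing bar under a clamped butt joint

### The job

Push the grooved copper backing bar lengthways under the two clamped plates, between the packing bars, until it lies centred beneath the joint: its groove under the seam all along, and the same length of bar showing at either end. Slide it flat on the table with the fingers: do not lift or tip it, do not shift the jig with the clamped plates, and leave the other things where they are.

Things in the scene. Friction and masses are not known exactly. Their poses are not given: they have to be found in the camera images.
- bar: copper backing bar, loose, about 0.75 kg: flat, 170 mm long (its y), 50 mm wide (its x), 10 mm thick, flat on the table, a groove (16 mm wide, 1.5 mm deep) along the middle of its upper face. Origin: centre of its underside. Both ends alike. It starts outside the jig, off either end of the seam, out of line and askew by up to 0.35 rad.
- jig: weld jig, loose, heavy (6 kg): two 8 mm steel plates on two packing bars, with four toggle clamps. Origin: on the table under the seam's middle; x across the seam, y along it. Plates: y -55 to 55, x -91 to 91 mm, underside 13 mm and top 21 mm above the table. Packing bars' inner faces at x -40 and 40 mm: a tunnel 80 mm wide, open at both ends. Clamps: |x| 62 to 180, |y| under 47 mm, to 46 mm high.
- seam_left (a point): end of the bevelled seam between the plates at the jig's x = 0, y = +55 mm, on the plates' underside, 13 mm above the table (3 mm more than the backing bar's thickness). With the bar centred, 30 mm of it shows past this end.
- seam_right (a point): the same at the seam's other end, jig's x = 0, y = -55 mm
- block: bystander: square copper block 44 x 44 mm, 28 mm high, standing off the seam's other end, opposite the bar (its near side at least 135 mm from the jig's origin). Origin: centre of its underside.
- hammer: bystander: chipping hammer lying flat to the right of the work, 275 mm long along its x, head at +x, 18 mm high. Origin: on the table under the middle of its length.
- magnet: bystander: arrow-shaped grey welding magnet lying flat, 90 x 70 mm, 16 mm thick. Origin: middle of its long edge, underside; the point is at +y 70 mm.
- spray: bystander: upright spray can, 64 mm across, 180 mm high. Origin: centre of its underside.
There are look-alikes about, which are no part of the job. Of the things that look like the bar, the smallest one is meant.

How it is judged (in metres and radians):
At the end, for the whole second after the job is handed in: The backing bar rests flat on the table under the plates, its middle within 8 mm of the seam's middle measured along the seam (22 to 38 mm showing at either end), and both ends of the seam within 7 mm of the groove's centre line (y of bar in the frame of jig between -0.008 and 0.008 m and x of seam_left in the frame of bar between -0.007 and 0.007 m and x of seam_right in the frame of bar between -0.007 and 0.007 m and angle between bar's own z axis and vertical below 0.02 rad and height (world z) of bar below 0.002 m and linear speed of each of bar, jig below 0.01 m/s); the robot touches nothing.
It fails at once if the backing bar is lifted off the table (its origin rises more than 5 mm) (height (world z) of bar above 0.005 m).
It fails at once if the backing bar is tipped by more than 0.05 rad (3 degrees) (angle between bar's own z axis and vertical above 0.05 rad).
It fails at once if the jig is shifted by more than 5 mm (distance of any of seam_left, seam_right from where it was at the start of the episode above 0.005 m).
It fails at once if a bystander is moved by more than 15 mm (distance of any of block, hammer, magnet, spray from where it was at the start of the episode above 0.015 m).
It also fails if it takes over 67 s, if anything falls off the work surface, if the arm or the gripper's body presses on something with over 40 N, if the wrist force passes 120 N, or if a joint passes its speed limit or range.

### The arm

A 6-joint arm with a two-finger parallel gripper is mounted at the origin on the work surface. World frame = base frame: x ahead of the robot, y to its left, z up, the work surface at z = 0. Lengths are in mm, angles in rad, forces in N, time in s.
With the tool pointing down it reaches from about 250 to 800 mm from the base axis. Payload 8.5 kg.
Tool frame: the origin (TCP) lies at the very end of the fingers, on their centre line; the grasp point (between the pads) lies 19 mm behind it; z points along the fingers, y is the direction in which the jaws open and shut (so a half turn about z gives the same grasp; the last joint's range is limited). The gripper opens to 85 mm and grips with 20 to 120 N. Pads are 22 mm wide; open, the fingers measure 114 mm over their backs; the gripper's body (76 mm by 85 mm) begins 54 mm behind the grasp point. The pads swing forward as they close: fully open they stand 13 mm farther back than shut.
Start: joints at [-1.169, 0.238, -0.013, 1.319, 0, 1.571], TCP at [205.296, -483.148, 231.276] pointing down, gripper open.
Joint ranges: [-2.66, 2.66], [-1.03, 1.9], [-1.14, 1.46], [-1.82, 2.27], [-1.45, 1.34], [-3.14, 3.14]. Speed limits (rad/s): [2.22, 2.22, 2.79, 3.14, 3.14, 3.14].

### API

Orientations are given as a 3x3 rotation matrix whose columns are the frame's x, y, z axes.
In Python, from bench import manip, optics gives the robot as it stands.
- The arm moves only by the tool servo_tool, never from a script. Its argument "series" is one flat list of numbers, 7 for each row, row after row: the shift along the tool's x, y, z scaled (see below), then the turn, a rotation vector about the tool's x, y, z scaled (see below), then the gripper's target within -1 to 1 (fully open at 1, half-way at 0, shut at -1). A call has 1 to 20 rows; each row is the pose to reach, as a shift and turn from the pose measured when the call began, along the tool's axes at that moment; what a row does not reach only later rows make up. The controller multiplies each number of a shift by 300 mm and each number of a turn by 90 degrees. A row lasts 1/8 s, in which the tool goes at most 62.5 mm and 10.7 degrees, less where a joint would pass 70% of its speed; a pose out of reach is approached as far as the arm can. A call with a number of a shift or a turn outside -1 to 1 is refused whole. A call with a gripper value outside its range is refused whole. The fingers move at their own pace and stop on an object; "grip_force" is the grip in N (left out, the last holds). Time passes only in rows, so rows that repeat a pose let the fingers close. It gives the time, the measured TCP pose, the force and the opening at its end, in the units of the state.
- manip.get_state(): the state, without advancing time (a new reading comes with each control period).
- optics.camera(name): name is "scene" or "top"; returns the picture (384x512x3 uint8, red, green, blue); there is no depth.
- optics.calibration(name): a dict with "intrinsics" (3x3 intrinsics, pixels), "pose" (4x4, takes a point from camera to world coordinates). Camera axes: x right, y up, looking along -z (the intrinsics and any distortion apply to the point x, -y, -z); pixel columns grow to the right and rows downward; lengths in mm; the calibration is good to about 2 mm. A picture is of the moment at which its call begins. calibration takes no time and is no camera call.
- manip.sign_off(): hands the job in, once; it reports no verdict.
The state is a dict: "time_s": time; "q": joint angles; "joint_velocities": joint speeds; "joint_torque": joint torques, N m; "ee_pos": TCP position; "ee_rot": TCP orientation; "contact_force": force on the tool from outside, world axes, zero at the start; "wrist_torque": the same for the moment, N m; "gripper_width": finger opening in mm.
Only numpy, scipy, OpenCV 4.12 (cv2) and the standard library are available. Lean on these libraries where they do the work, as an engineer would, in place of code of your own. Each camera call takes 0.05 s, during which the arm holds its last target. There are 200 camera calls.

## Working session

There is one attempt and no reset: what is moved stays moved. The work goes in short steps, Python scripts to look and compute and a tool call to move; the robot and the scene stay as the last step left them, time stands still between calls to the robot, and variables do not carry over. Pictures are saved under pics/ and viewed, about 8 in all and at most 12, crops included, and the job is handed in when it is done.

Besides the shell and the picture viewer there is one more tool, called as name(argument=value, ...), one argument or row to a line, values as JSON. servo_tool: Moves the arm, as the interface text tells. Shifts and turns lie within -1 to 1; 1 stands for 300 mm of shift or 90 degrees of turn. Its arguments: {"type":"object","properties":{"series":{"type":"array"},"grip_force":{"type":"number"}},"required":["series"]}

```bash
mkdir -p pics
cat > h.py <<'E'
import numpy as np, cv2
from bench import manip, optics
def snap(n,f):
    im=optics.camera(n); cv2.imwrite('pics/'+f,cv2.cvtColor(im,cv2.COLOR_RGB2BGR)); return im
def ray(n,px,z):
    c=optics.calibration(n);K=np.array(c['intrinsics']);T=np.array(c['pose'])
    out=[]
    for u,v in np.atleast_2d(px):
        d=np.linalg.inv(K)@[u,v,1]; d=T[:3,:3]@[d[0],-d[1],-d[2]]
        o=T[:3,3]; out.append((o+d*(z-o[2])/d[2])[:2])
    return np.array(out)
def proj(n,P):
    c=optics.calibration(n);K=np.array(c['intrinsics']);T=np.linalg.inv(np.array(c['pose']))
    P=np.atleast_2d(P); q=P@T[:3,:3].T+T[:3,3]; q=q*[1,-1,-1]; p=q@K.T; return p[:,:2]/p[:,2:]
E
python3 - <<'E'
from h import *
a=snap('top','t0.png');b=snap('scene','s0.png')
for n in('top','scene'):
    c=optics.calibration(n);print(c)
print(manip.get_state())
E
```

```text
{'intrinsics': array([[467.47438112,   0.        , 247.64799284],
       [  0.        , 467.47438112, 194.8742271 ],
       [  0.        ,   0.        ,   1.        ]]), 'pose': array([[-5.18297590e-03,  9.83196696e-01, -1.82475735e-01,
         1.66381504e+02],
       [-9.99985682e-01, -4.85293515e-03,  2.25515945e-03,
         5.39277047e+00],
       [ 1.33172241e-03,  1.82484810e-01,  9.83207771e-01,
         1.82260020e+03],
       [ 0.00000000e+00,  0.00000000e+00,  0.00000000e+00,
         1.00000000e+00]])}
{'intrinsics': array([[371.87966454,   0.        , 258.66206803],
       [  0.        , 371.87966454, 189.01093725],
       [  0.        ,   0.        ,   1.        ]]), 'pose': array([[-1.06645680e-01, -6.88747079e-01,  7.17115165e-01,
         1.31303399e+03],
       [ 9.94255566e-01, -6.72789376e-02,  8.32430991e-02,
         1.08952797e+02],
       [-9.08669490e-03,  7.21873262e-01,  6.91965625e-01,
         8.33341982e+02],
       [ 0.00000000e+00,  0.00000000e+00,  0.00000000e+00,
         1.00000000e+00]])}
{'time_s': 0.1, 'q': array([-1.16895802e+00,  2.38677986e-01, -1.41619236e-02,  1.31919928e+00,
        1.59802203e-05,  1.57079069e+00]), 'joint_velocities': array([ 8.68659680e-04, -1.63913435e-03,  2.52750607e-04,  8.03360647e-06,
       -1.52728017e-03,  1.58745987e-03]), 'joint_torque': array([-9.45677530e-04, -5.39722681e+01,  3.46998274e+01,  1.34595623e-02,
        7.13573627e-05,  1.00866014e-06]), 'ee_pos': array([ 205.19254821, -482.83683467,  230.76749211]), 'ee_rot': array([[ 9.20341370e-01,  3.91115763e-01, -4.71388946e-04],
       [ 3.91116047e-01, -9.20340652e-01,  1.15010865e-03],
       [ 1.59872115e-05, -1.24286035e-03, -9.99999228e-01]]), 'contact_force': array([0.00123788, 0.03391968, 0.58743519]), 'wrist_torque': array([0.02816543, 0.01143968, 0.04102123]), 'gripper_width': 85.16926297305784}
```

View pics/t0.png

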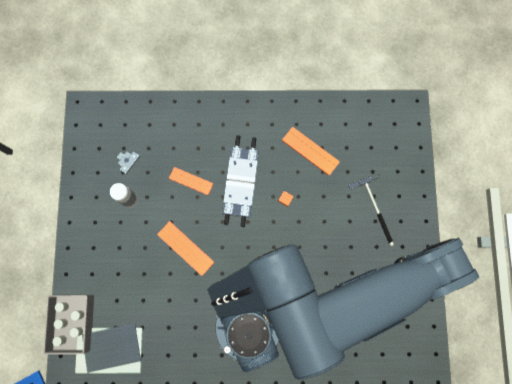

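View pics/s0.png

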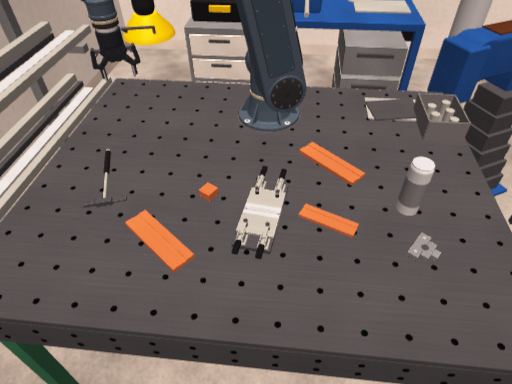

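Three bar-like things in the top view: (191,180), (311,150) and (185,248). The one at (191,180) is the smallest and lies off the seam's end opposite the block (286,198). I'll measure all three and check an enlarged crop.

```bash
cat >> h.py <<'E'
def orange(n,im,z,lo=300):
    h=cv2.cvtColor(im,cv2.COLOR_RGB2HSV)
    m=cv2.inRange(h,(3,120,110),(18,255,255))
    r=[]
    for c in cv2.findContours(m,cv2.RETR_EXTERNAL,cv2.CHAIN_APPROX_NONE)[0]:
        if cv2.contourArea(c)<100: continue
        w=ray(n,c[:,0,:].astype(float),z)
        r.append((c,w,cv2.minAreaRect(w.astype(np.float32))))
    return r
E
python3 - <<'E'
from h import *
for n in('top','scene'):
    im=cv2.cvtColor(cv2.imread('pics/%s0.png'%n[0]),cv2.COLOR_BGR2RGB)
    for c,w,r in orange(n,im,10):
        print(n,c[:,0].mean(0).round(),np.round(r[0],1),np.round(r[1],1),round(r[2],2))
t=cv2.imread('pics/t0.png')[125:235,150:310]; s=cv2.imread('pics/s0.png')[155:265,220:380]
cv2.imwrite('pics/c0.png',np.hstack([cv2.resize(t,None,fx=5,fy=5,interpolation=2)])[:600,:800])
cv2.imwrite('pics/c1.png',cv2.resize(s,None,fx=5,fy=5,interpolation=2))
# jig silhouette bright pixels in top
im=cv2.imread('pics/t0.png')
E
```

```text
top [185. 248.] [295.3 244.5] [237.5  72.4] 47.17
top [285. 198.] [ 488.8 -147.4] [45.6 46.7] 62.56
top [191. 181.] [561.6 227.3] [172.   51.1] 66.3
top [310. 151.] [ 683.4 -251.3] [236.6  75.5] 51.49
scene [159. 240.] [ 686.4 -251.2] [247.1  74.8] 51.57
scene [329. 220.] [568.  225.8] [172.   60.2] 66.46
scene [208. 191.] [ 484.7 -149.6] [64.7 63.4] 59.46
scene [332. 163.] [299.9 241.5] [245.8  85.7] 47.7
```

View pics/c0.png

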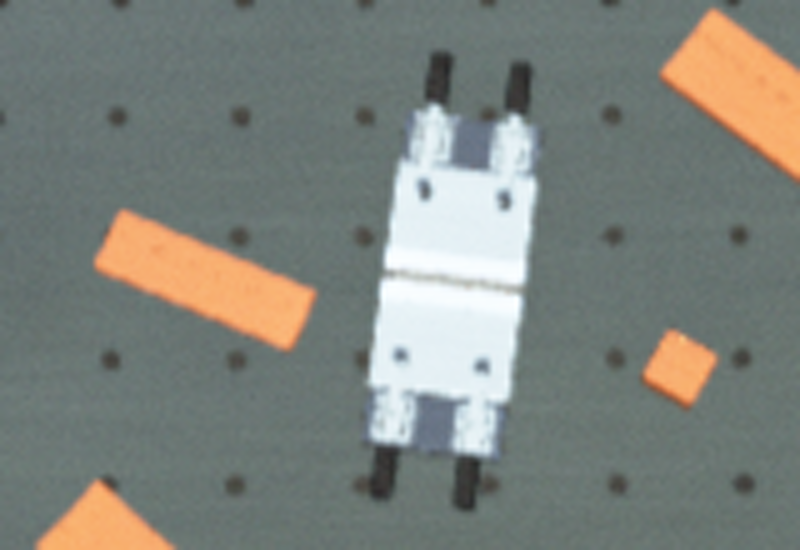

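View pics/c1.png

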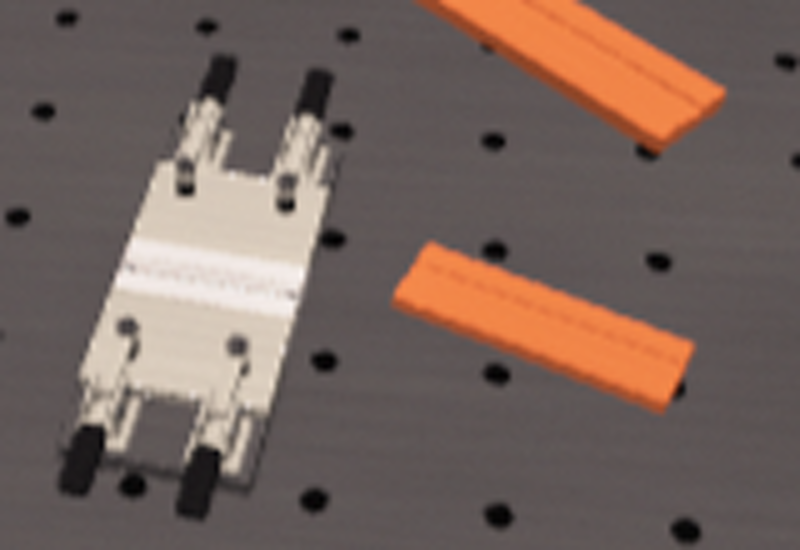

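Confirmed in the crops: the bar at top (191,181) measures 172 x 51 mm, while the other two are about 237 mm long. The block also lies off the seam's other end. Next I'll refine the jig's plate edges and seam and work out the grasp move.

```bash
cat >> h.py <<'E'
def cropt(U,V): return ((U+.5)/5-.5+150,(V+.5)/5-.5+125)
def frame(o,th): # th: angle of y axis (seam +y) in world ; x axis = y rotated -90
    y=np.array([np.cos(th),np.sin(th)]); x=np.array([y[1],-y[0]]); return np.array(o),x,y
def prof(n,g,o,x,y,us,vs,z,along):
    # mean profile along 'us' direction
    U,V=np.meshgrid(us,vs)
    P=o+U[...,None]*x+V[...,None]*y
    p=proj(n,np.c_[P.reshape(-1,2),np.full(U.size,z)]).reshape(U.shape+(2,)).astype(np.float32)
    return cv2.remap(g,p[...,0],p[...,1],cv2.INTER_CUBIC)
def edge(s,pr):
    d=np.abs(np.gradient(cv2.GaussianBlur(pr.reshape(1,-1).astype(np.float32),(0,0),3)[0],s)); i=d[5:-5].argmax()+5
    w=d[i-8:i+9] if 8<=i<len(d)-9 else d[i:i+1]; ss=s[i-8:i+9] if len(w)>1 else s[i:i+1]
    return (w*ss).sum()/w.sum()
E
cat > m.py <<'E'
from h import *
import sys
def jig(n,im,o,th,verbose=1):
    g=cv2.cvtColor(im,cv2.COLOR_RGB2GRAY).astype(np.float32)
    for it in range(3):
        o,x,y=frame(o,th)
        s=np.arange(-14,14.1,.5); e={}
        for sg in(1,-1):
            for k,(a,b) in enumerate(((-55,-20),(20,55))):
                A=prof(n,g,o,x,y,np.arange(a,b,1.),sg*55+s,21,0); e['y',sg,k]=edge(s,A.mean(1))
            B=prof(n,g,o,x,y,sg*91+s,np.arange(-12,12.1,1),21,0); e['x',sg]=edge(s,B.mean(0))
        oy=np.mean([v for k,v in e.items() if k[0]=='y']); ox=(e['x',1]+e['x',-1])/2
        sl=np.mean([(e['y',sg,1]-e['y',sg,0])/75 for sg in(1,-1)])
        L=110+np.mean([e['y',1,k]-e['y',-1,k] for k in(0,1)]); W=182+e['x',1]-e['x',-1]
        o=o+ox*x+oy*y; th=th+np.arctan(sl)
    o,x,y=frame(o,th); r={}
    for z in(13,21):
        v=[]
        for c in(-40,40):
            s2=np.arange(-9,9.1,.5); p=prof(n,g,o,x,y,s2,np.arange(c-10,c+10,1.),z,0).mean(0)
            v.append(s2[p.argmin()])
        r[z]=v
    print(n,'jig o',o.round(1),'th',np.degrees(th).round(2),'L',L.round(1),'W',W.round(1),'seam x',r)
    return o,th
if __name__=='__main__':
    k=sys.argv[1]
    for n in('top','scene'):
        im=cv2.cvtColor(cv2.imread('pics/%s%s.png'%(n[0],k)),cv2.COLOR_BGR2RGB)
        P=ray('top',[cropt(402,160),cropt(537,175),cropt(370,388),cropt(510,402),cropt(384,272),cropt(524,290)],21)
        if n=='top': print(P.round(1))
        d=P[4]-P[5]; jig(n,im,P[:4].mean(0),np.arctan2(d[1],d[0]))
        c,w,r=[q for q in orange(n,im,10) if max(q[2][1])<200 and max(q[2][1])>120][0]
        print(n,'bar',cv2.boxPoints(r).round(1).tolist())
E
python3 m.py 0
```

```text
[[656.   70.7]
 [643.2 -36.7]
 [472.1  95.4]
 [460.5 -14. ]
 [564.8  84.7]
 [549.8 -25.6]]
top jig o [557.3  30.6] th 82.41 L 111.1 W 183.8 seam x {13: [np.float64(1.5), np.float64(2.0)], 21: [np.float64(0.0), np.float64(0.5)]}
top bar [[503.6000061035156, 158.8000030517578], [550.4000244140625, 138.3000030517578], [619.5, 295.79998779296875], [572.7000122070312, 316.29998779296875]]
scene jig o [560.5  29.6] th 82.39 L 110.3 W 184.8 seam x {13: [np.float64(-4.0), np.float64(-5.5)], 21: [np.float64(2.5), np.float64(1.5)]}
scene bar [[506.0, 159.0], [561.2000122070312, 134.89999389648438], [629.9000244140625, 292.6000061035156], [574.7000122070312, 316.70001220703125]]
```

servo_tool(
  series=[1, -0.856, 0, 0, 0, 0, 1, 1, -0.856, 0, 0, 0, 0, 1, 1, -0.856, 0, 0, 0, 0, 1, 1, -0.856, 0, 0, 0, 0, 1, 1, -0.856, 0, 0, 0, 0, 1, 1, -0.856, 0, 0, 0, 0, 1, 1, -0.856, 0, 0, 0, 0, 1, 1, -0.856, 0, 0, 0, 0, 1, 1, -0.856, 0, 0, 0, 0, 1],
  grip_force=30,
)

```text
time_s: 1.23
ee_pos: [380.5, -129.6, 230.9]
ee_rot: [[0.92, 0.391, -0.001], [0.391, -0.92, 0.001], [-0.001, -0.001, -1.0]]
contact_force: [0.2, -0.3, -1.1]
gripper_width: 85.4
```

servo_tool(
  series=[1, -0.856, 0, 0, 0, 0, 1, 1, -0.856, 0, 0, 0, 0, 1, 1, -0.856, 0, 0, 0, 0, 1, 1, -0.856, 0, 0, 0, 0, 1, 1, -0.856, 0, 0, 0, 0, 1, 1, -0.856, 0, 0, 0, 0, 1, 1, -0.856, 0, 0, 0, 0, 1, 1, -0.856, 0, 0, 0, 0, 1, 1, -0.856, 0, 0, 0, 0, 1],
)

```text
time_s: 2.35
ee_pos: [556.1, 222.4, 231.0]
ee_rot: [[0.921, 0.389, -0.002], [0.389, -0.921, 0.0], [-0.001, -0.001, -1.0]]
contact_force: [0.3, -0.6, -0.2]
gripper_width: 85.0
```

servo_tool(
  series=[0.2, -0.175, 0, 0, 0, -0.12, 1, 0.2, -0.175, 0, 0, 0, -0.24, 1, 0.2, -0.175, 0.1, 0, 0, -0.36, 1, 0.2, -0.175, 0.3, 0, 0, -0.482, 1, 0.2, -0.175, 0.5, 0, 0, -0.482, 1, 0.2, -0.175, 0.6, 0, 0, -0.482, 1, 0.2, -0.175, 0.6, 0, 0, -0.482, 1, 0.2, -0.175, 0.6, 0, 0, -0.482, 1],
)

```text
time_s: 3.35
ee_pos: [591.7, 293.7, 52.9]
ee_rot: [[0.403, 0.915, 0.0], [0.915, -0.403, 0.002], [0.002, -0.0, -1.0]]
contact_force: [-0.1, -0.1, 0.7]
gripper_width: 85.2
```

Run:
```python
from h import *
a=snap('scene','s1.png'); s=manip.get_state(); print(s['time_s'],s['ee_pos'],s['ee_rot'],s['q'])
c=cv2.cvtColor(a,cv2.COLOR_RGB2BGR)[140:290,230:430]; cv2.imwrite('pics/c2.png',cv2.resize(c,None,fx=4,fy=4,interpolation=2))
```

```text
3.4 [591.99103427 294.06387403  53.30587419] [[ 4.02712601e-01  9.15325614e-01  1.25740409e-03]
 [ 9.15323661e-01 -4.02714390e-01  1.92782783e-03]
 [ 2.27096492e-03  3.74571154e-04 -9.99997351e-01]] [4.60491607e-01 5.64419342e-01 3.13322483e-02 1.03572610e+00
 1.16823827e-03 2.44576911e+00]
```

View pics/c2.png

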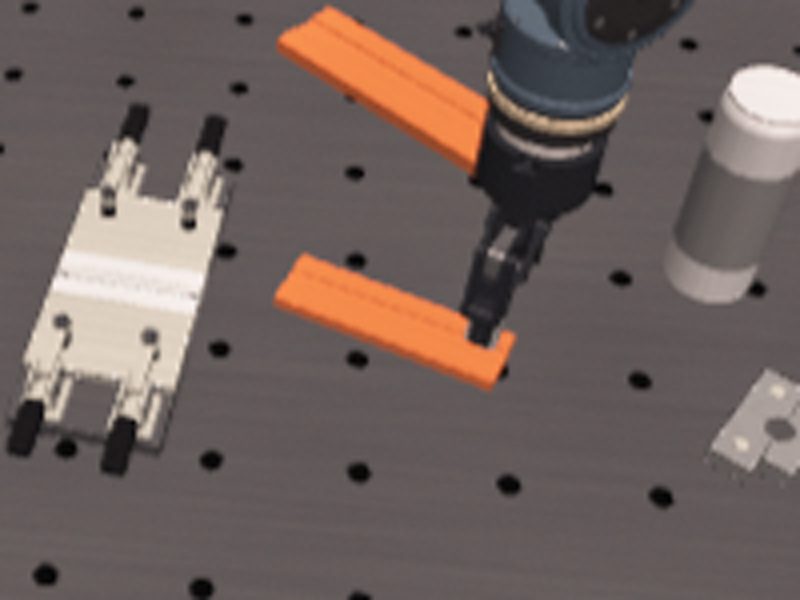

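servo_tool(
  series=[0, 0, 0.05, 0, 0, 0, 0.45, 0, 0, 0.1, 0, 0, 0, 0.45, 0, 0, 0.137, 0, 0, 0, 0.45, 0, 0, 0.137, 0, 0, 0, 0.45, 0, 0, 0.15, 0, 0, 0, 0.45, 0, 0, 0.163, 0, 0, 0, 0.45, 0, 0, 0.163, 0, 0, 0, 0.45],
)

```text
time_s: 4.28
ee_pos: [591.9, 294.1, 4.2]
ee_rot: [[0.403, 0.915, 0.001], [0.915, -0.403, 0.002], [0.002, 0.0, -1.0]]
contact_force: [-0.2, -1.1, 0.5]
gripper_width: 61.8
```

servo_tool(
  series=[0, 0, 0.005, 0, 0, 0, 0.45, 0, 0, 0.01, 0, 0, 0, 0.45, 0, 0, 0.01, 0, 0, 0, 0.45],
)

```text
time_s: 4.65
ee_pos: [591.8, 294.1, 1.1]
ee_rot: [[0.403, 0.915, 0.001], [0.915, -0.403, 0.002], [0.002, 0.0, -1.0]]
contact_force: [-0.0, 0.3, -0.2]
gripper_width: 61.8
```

servo_tool(
  series=[0, 0, 0, 0, 0, 0, 0.3, 0, 0, 0, 0, 0, 0, 0.3, 0, 0, 0, 0, 0, 0, 0.25, 0, 0, 0, 0, 0, 0, 0.25, 0, 0, 0, 0, 0, 0, 0.25],
  grip_force=25,
)

```text
time_s: 5.28
ee_pos: [591.9, 294.1, 1.1]
ee_rot: [[0.403, 0.915, 0.001], [0.915, -0.403, 0.002], [0.002, 0.0, -1.0]]
contact_force: [-0.5, 0.6, -0.1]
gripper_width: 53.4
```

servo_tool(
  series=[0, 0, 0, 0, 0, 0, 0.15, 0, 0, 0, 0, 0, 0, 0.1, 0, 0, 0, 0, 0, 0, 0.1, 0, 0, 0, 0, 0, 0, 0.1],
)

```text
time_s: 5.78
ee_pos: [592.1, 294.1, 1.4]
ee_rot: [[0.403, 0.915, 0.001], [0.915, -0.403, 0.002], [0.002, 0.0, -1.0]]
contact_force: [-0.1, -1.1, 5.2]
gripper_width: 49.2
```

Run:
```python
from h import *
a=snap('scene','s2.png'); s=manip.get_state(); print(s['time_s'],s['ee_pos'],s['contact_force'],s['gripper_width'])
c=cv2.cvtColor(a,cv2.COLOR_RGB2BGR)[190:250,280:370]; cv2.imwrite('pics/c3.png',cv2.resize(c,None,fx=8,fy=8,interpolation=2))
```

```text
5.825 [592.05793973 294.07883906   1.42141447] [-0.43503566 -0.29166747  5.26489618] 49.23270575153332
```

View pics/c3.png

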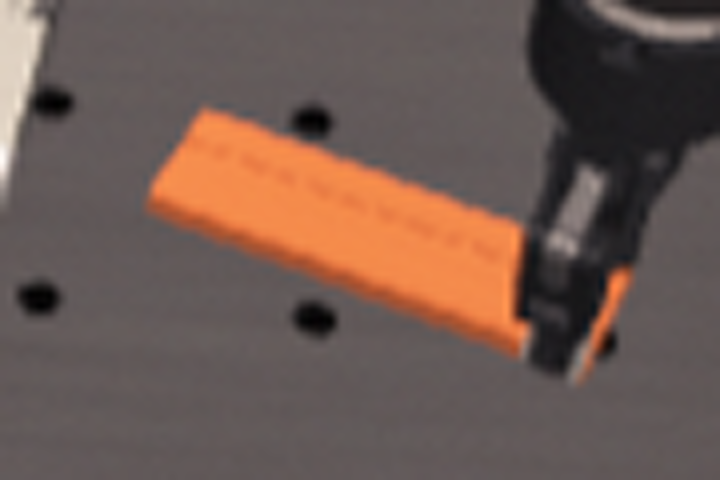

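servo_tool(
  series=[-0.002, 0.002, 0, 0, 0, -0.03, 0.1, -0.004, 0.004, 0, 0, 0, -0.06, 0.1, -0.006, 0.006, 0, 0, 0, -0.09, 0.1, -0.008, 0.008, 0, 0, 0, -0.12, 0.1, -0.008, 0.008, 0, 0, 0, -0.15, 0.1, -0.008, 0.008, 0, 0, 0, -0.18, 0.1, -0.008, 0.008, 0, 0, 0, -0.18, 0.1, -0.008, 0.008, 0, 0, 0, -0.18, 0.1],
  grip_force=40,
)

```text
time_s: 6.82
ee_pos: [592.5, 291.1, 1.6]
ee_rot: [[0.131, 0.991, 0.0], [0.991, -0.131, 0.002], [0.002, -0.0, -1.0]]
contact_force: [-3.3, -0.9, 6.6]
gripper_width: 48.3
```

```bash
cat > b.py <<'E'
from m import *
def bar(n,im,o,x,y,yc,span):
    # edges of bar in jig frame: sides at several y; near end
    h=cv2.cvtColor(im,cv2.COLOR_RGB2HSV); g=im[...,0].astype(np.float32)-im[...,2]
    s=np.arange(-12,12.1,.5); out=[]
    for a,b in span:
        L,R=[edge(s,prof(n,g,o,x,y,sg*25+s,np.arange(a,b,1.),10,0).mean(0)) for sg in(-1,1)]
        out.append((round((a+b)/2-yc),round(L,1),round(R,1)))
    for c in(-85,85): out.append((c,round(edge(s,prof(n,g,o,x,y,np.arange(-18,19,1.),yc+c+s,10,0).mean(1)),1)))
    print(n,'y,left side err,right side err / end err:',out)
k=sys.argv[1]; yc=float(sys.argv[2]); span=eval(sys.argv[3])
s=manip.get_state(); print(s['time_s'],s['ee_pos'].round(1),s['ee_rot'].round(3).tolist(),s['contact_force'].round(1),s['gripper_width'])
for n in('top','scene'):
    im=snap(n,n[0]+k+'.png')
    o,th=jig(n,im,np.array([558.5,30.3]),np.radians(82.4))
    bar(n,im,*frame(o,th),yc,span)
E
python3 b.py 3 190 '[(110,130),(130,155),(155,180),(180,205)]'
```

```text
6.825 [592.5 291.1   1.6] [[0.131, 0.991, 0.0], [0.991, -0.131, 0.002], [0.002, -0.0, -1.0]] [-3.3 -0.9  6.6] 48.34852273309491
top jig o [557.3  30.6] th 82.39 L 111.2 W 183.8 seam x {13: [np.float64(1.5), np.float64(2.0)], 21: [np.float64(0.0), np.float64(0.5)]}
top y,left side err,right side err / end err: [(-70, np.float64(-1.9), np.float64(2.9)), (-48, np.float64(-2.0), np.float64(2.0)), (-22, np.float64(-1.1), np.float64(2.0)), (2, np.float64(9.5), np.float64(1.5)), (-85, np.float64(-1.2)), (85, np.float64(-0.2))]
scene jig o [560.6  29.6] th 82.41 L 110.3 W 184.9 seam x {13: [np.float64(-4.5), np.float64(-5.5)], 21: [np.float64(2.5), np.float64(1.5)]}
scene y,left side err,right side err / end err: [(-70, np.float64(-1.0), np.float64(8.5)), (-48, np.float64(-1.3), np.float64(8.5)), (-22, np.float64(-1.9), np.float64(8.0)), (2, np.float64(-2.0), np.float64(8.0)), (-85, np.float64(0.1)), (85, np.float64(9.0))]
```

servo_tool(
  series=[-0.03, -0.001, 0, 0, 0, 0, 0.1, -0.07, -0.001, 0, 0, 0, 0, 0.1, -0.11, -0.002, 0, 0, 0, 0, 0.1, -0.15, -0.002, 0, 0, 0, 0, 0.1, -0.19, -0.002, 0, 0, 0, 0, 0.1, -0.23, -0.002, 0, 0, 0, 0, 0.1, -0.27, -0.002, 0, 0, 0, 0, 0.1, -0.31, -0.002, 0, 0, 0, 0, 0.1, -0.35, -0.002, 0, 0, 0, 0, 0.1, -0.39, -0.002, 0, 0, 0, 0, 0.1, -0.43, -0.002, 0, 0, 0, 0, 0.1, -0.467, -0.002, 0, 0, 0, 0, 0.1, -0.467, -0.002, 0, 0, 0, 0, 0.1],
)

```text
time_s: 8.55
ee_pos: [573.8, 151.5, 1.6]
ee_rot: [[0.132, 0.991, 0.001], [0.991, -0.132, 0.002], [0.002, 0.001, -1.0]]
contact_force: [0.4, -2.4, 5.3]
gripper_width: 48.9
```

```bash
python3 b.py 4 49.7 '[(60,75),(75,90),(90,105)]'
```

```text
8.55 [573.8 151.5   1.6] [[0.132, 0.991, 0.001], [0.991, -0.132, 0.002], [0.002, 0.001, -1.0]] [ 0.4 -2.4  5.3] 48.89155569460708
top jig o [556.4  25. ] th 89.64 L 100.3 W 184.7 seam x {13: [np.float64(-3.5), np.float64(-9.0)], 21: [np.float64(-5.0), np.float64(-9.0)]}
top y,left side err,right side err / end err: [(18, np.float64(-8.1), np.float64(1.4)), (33, np.float64(6.9), np.float64(7.4)), (48, np.float64(9.5), np.float64(-0.7)), (-85, np.float64(-9.5)), (85, np.float64(0.2))]
scene jig o [560.6  29.5] th 82.24 L 110.2 W 184.8 seam x {13: [np.float64(-4.5), np.float64(-6.0)], 21: [np.float64(2.5), np.float64(1.0)]}
scene y,left side err,right side err / end err: [(18, np.float64(-2.4), np.float64(8.0)), (33, np.float64(-2.8), np.float64(8.0)), (48, np.float64(-2.8), np.float64(7.1)), (-85, np.float64(-3.3)), (85, np.float64(-2.7))]
```

servo_tool(
  series=[-0.03, 0, 0, 0, 0, 0, 0.1, -0.06, 0, 0, 0, 0, 0, 0.1, -0.09, 0, 0, 0, 0, 0, 0.1, -0.12, 0, 0, 0, 0, 0, 0.1, -0.15, 0, 0, 0, 0, 0, 0.1, -0.166, 0, 0, 0, 0, 0, 0.1, -0.166, 0, 0, 0, 0, 0, 0.1, -0.166, 0, 0, 0, 0, 0, 0.1],
)

```text
time_s: 9.65
ee_pos: [567.3, 102.1, 1.5]
ee_rot: [[0.132, 0.991, 0.001], [0.991, -0.132, 0.0], [0.0, 0.001, -1.0]]
contact_force: [0.5, 1.6, 3.4]
gripper_width: 48.7
```

```bash
python3 b.py 5 0 '[(-80,-60),(-75,-65)]'
python3 - <<'E'
import cv2
c=cv2.imread('pics/s5.png')[155:265,200:340]; cv2.imwrite('pics/c5.png',cv2.resize(c,None,fx=5,fy=5,interpolation=2))
E
```

```text
9.65 [567.3 102.1   1.5] [[0.132, 0.991, 0.001], [0.991, -0.132, 0.0], [0.0, 0.001, -1.0]] [0.5 1.6 3.4] 48.65770866550772
top jig o [555.   28.9] th 77.92 L 107.2 W 187.9 seam x {13: [np.float64(7.0), np.float64(4.0)], 21: [np.float64(5.5), np.float64(2.5)]}
top y,left side err,right side err / end err: [(-70, np.float64(5.4), np.float64(9.0)), (-70, np.float64(5.1), np.float64(9.0)), (-85, np.float64(0.4)), (85, np.float64(-7.1))]
scene jig o [560.3  27.3] th 85.98 L 106.1 W 184.9 seam x {13: [np.float64(-7.5), np.float64(-3.5)], 21: [np.float64(-0.5), np.float64(4.0)]}
scene y,left side err,right side err / end err: [(-70, np.float64(-5.8), np.float64(4.4)), (-70, np.float64(-5.3), np.float64(4.8)), (-85, np.float64(1.9)), (85, np.float64(-1.9))]
```

View pics/c5.png

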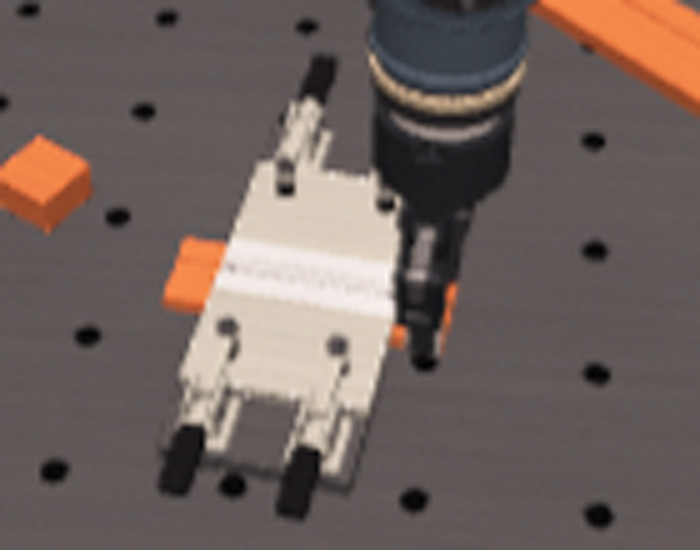

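servo_tool(
  series=[0, 0, 0, 0, 0, 0, 0.2, 0, 0, 0, 0, 0, 0, 0.3, 0, 0, 0, 0, 0, 0, 0.45, 0, 0, 0, 0, 0, 0, 0.45, 0, 0, 0, 0, 0, 0, 0.45, 0, 0, -0.03, 0, 0, 0, 0.45, 0, 0, -0.1, 0, 0, 0, 0.45, 0, 0, -0.25, 0, 0, 0, 0.45, 0, 0, -0.4, 0, 0, 0, 0.45, 0.2, 0, -0.6, 0, 0, 0, 0.45, 0.4, 0, -0.7, 0, 0, 0, 0.45, 0.6, 0, -0.7, 0, 0, 0, 0.45, 0.8, 0, -0.7, 0, 0, 0, 0.45, 0.8, 0, -0.7, 0, 0, 0, 0.45, 0.8, 0, -0.7, 0, 0, 0, 0.45],
)

```text
time_s: 11.62
ee_pos: [598.4, 341.5, 211.6]
ee_rot: [[0.13, 0.992, 0.001], [0.992, -0.13, 0.0], [0.0, 0.001, -1.0]]
contact_force: [-0.2, -0.9, -0.2]
gripper_width: 62.2
```

```bash
python3 b.py 6 0 '[(-79,-62),(62,79)]'
python3 - <<'E'
import cv2,numpy as np
c=cv2.imread('pics/s6.png')[160:260,210:310];d=cv2.imread('pics/t6.png')[130:230,190:290]
cv2.imwrite('pics/c6.png',cv2.resize(np.hstack([d,c]),None,fx=4,fy=4,interpolation=2))
E
```

```text
11.625 [598.4 341.5 211.6] [[0.13, 0.992, 0.001], [0.992, -0.13, 0.0], [0.0, 0.001, -1.0]] [-0.2 -0.9 -0.2] 62.15354700931774
top jig o [557.3  30.7] th 82.46 L 111.1 W 183.9 seam x {13: [np.float64(1.5), np.float64(2.5)], 21: [np.float64(0.0), np.float64(0.5)]}
top y,left side err,right side err / end err: [(-70, np.float64(-2.1), np.float64(2.1)), (70, np.float64(-3.6), np.float64(0.5)), (-85, np.float64(-1.5)), (85, np.float64(0.9))]
scene jig o [560.6  29.5] th 82.26 L 110.1 W 184.9 seam x {13: [np.float64(-4.5), np.float64(-5.5)], 21: [np.float64(3.0), np.float64(1.0)]}
scene y,left side err,right side err / end err: [(-70, np.float64(-1.0), np.float64(8.5)), (70, np.float64(-3.3), np.float64(7.1)), (-85, np.float64(-0.4)), (85, np.float64(0.8))]
```

View pics/c6.png

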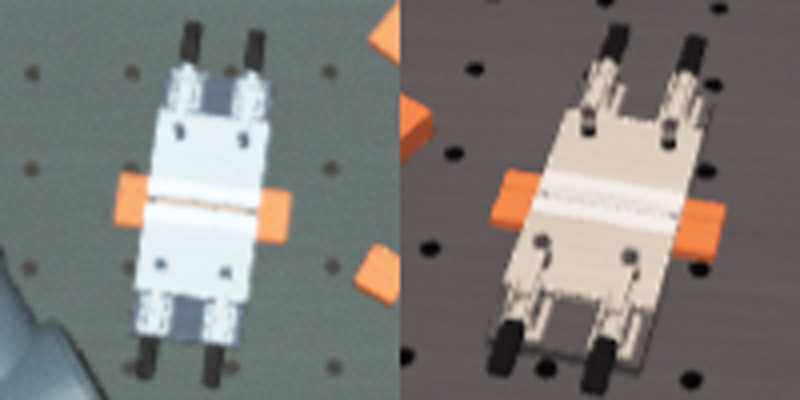

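The bar is within about 2 mm of centred in both views, the jig reads as it did at the start, and the arm is clear, so I'm handing in.

```bash
python3 -c "
from bench import manip
print(manip.sign_off())"
```

```text
the job is handed in; nothing more can be done
None
```

I gripped the small copper bar lightly across its width near its outer end and turned it into line with the seam. I then slid it flat through the tunnel until it was centred, released it, raised the arm clear and handed in after about 11.6 s.

My last checks with both cameras:
- **Along the seam:** the bar's middle is within about 0.3 mm of the seam's middle in both views, so roughly 30 mm shows at each end.
- **Across the seam:** the groove is off by about 0 mm at the right end and 1.5–2 mm at the left end, with a small remaining skew of 0.6–0.9°. The limit is 7 mm.
- **Jig and other things:** the jig reads within about 0.2 mm of its starting position. I did not measure the bystanders again, but the path kept clear of them.

**Doubtful readings:** the scene view puts the bar's lateral offset about 1 mm differently from the top view, because it sees the side faces at a slant. I corrected for that by estimate. The jig measurements taken while the arm blocked the view were wrong, and I ignored them. I did not measure the bar's height or tilt directly, but the tool stayed at 1–2 mm height with a light downward press while gripping.

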